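Line up the filter cubes, then show the orange one to the inspection camera

TASK

Straighten the three microscope filter cubes on the blue mat into a row, each upright, centred and square on a white outline of its own, and let go of them. Then pick out the orange cube and hold it in the air in front of the inspection camera, in line with the tilted camera: its orange window square to the lens, centred on it and 70 mm away, its top towards the camera's upper side. Finish while still holding it there, still, with nothing else supporting it; never touch the camera or its stand, leave the other two cubes in their row and the other things on the bench alone.

Things in the scene. Friction and masses are not known exactly. Their poses are not given: they have to be found in the camera images.
- mat: fixed dark blue bench mat 300 x 200 x 3 mm (x, y, z) with three white square outlines in a row along its x axis. Origin: centre of its underside, on the bench; z up; its +x points roughly away from the robot (within 15 degrees)
- outline0 (a point): centre, on the mat's top, of a white square outline (56 x 52 mm outside) printed on the mat; three of them in a row along the mat's x, 80 mm apart; this is the one nearest the robot, at mat x = -80 mm
- outline1 (a point): centre, on the mat's top, of a white square outline (56 x 52 mm outside) printed on the mat; three of them in a row along the mat's x, 80 mm apart; the middle one
- outline2 (a point): centre, on the mat's top, of a white square outline (56 x 52 mm outside) printed on the mat; three of them in a row along the mat's x, 80 mm apart; the one farthest from the robot, at mat x = +80 mm
- cube_orange: filter cube with orange top: black block 40 x 40 x 46 mm (x, y, z), 0.1-0.2 kg, upright on the mat. Origin: centre of underside; z up; +x out of its window. +x face: collar 28 mm across standing out 4 mm with its orange window, centre 24 mm up; -x face: bar standing out 4 mm; grip the plain y faces. Starts near one outline, up to 45 mm sideways off, window within 30 deg of mat +x
- cube_green: filter cube with green top: black block 40 x 40 x 46 mm (x, y, z), 0.1-0.2 kg, upright on the mat. Origin: centre of underside; z up; +x out of its window. +x face: collar 28 mm across standing out 4 mm with its green window, centre 24 mm up; -x face: bar standing out 4 mm; grip the plain y faces. Starts near one outline, up to 45 mm sideways off, window within 30 deg of mat +x
- cube_white: filter cube with white top: black block 40 x 40 x 46 mm (x, y, z), 0.1-0.2 kg, upright on the mat. Origin: centre of underside; z up; +x out of its window. +x face: collar 28 mm across standing out 4 mm with its white window, centre 24 mm up; -x face: bar standing out 4 mm; grip the plain y faces. Starts near one outline, up to 45 mm sideways off, window within 30 deg of mat +x
- cube_orange_window (a point): centre of the orange cube's window, at (24, 0, 24) mm in the cube's frame
- camera: fixed inspection camera, blue 70 x 48 x 48 mm, black barrel 34 mm across, 45 mm long, white ring light 52 mm across 14 mm behind its front. Origin: centre of the lens front, 210 mm above the bench. Looks along its -x, 25 deg below level, roughly to the robot; y level; z its upper side. Window belongs at (-70, 0, 0) mm here, cube x and z along camera x and z (cube leans 25 deg to the robot)
- stand: fixed white base plate 260 x 130 x 12 mm with an aluminium post 22 mm across, 347 mm tall, that carries the camera. Origin: on the bench 25 mm outside the plate's end towards the robot; +x points to the post (at x = 255 mm), the plate reaches from x = 25 to 285 mm; z up; the window belongs at (80, 0, 180) mm here
- multimeter: bystander: orange and black multimeter 185 x 88 x 39 mm lying on the bench; origin: centre of its underside
- dishes: bystander: stack of white sample dishes, 60 mm across, 44 mm tall; origin: centre of its underside
- objective: bystander: steel microscope objective standing upright, 32 mm across, 46 mm tall; origin: centre of its underside
- case: bystander: flat pale plastic sample case 154 x 204 x 36 mm; origin: centre of its underside
Things that resemble listed ones, but are neither listed nor needed, are in the scene too. What is shaped like the cube_orange but pink or purple is not meant. What is shaped like the cube_white but yellow is not meant.

How it is judged:
On the way, in this order (a step that is already met when the one before it is completed fails the run):
1. the three cubes stand in a row, released, each on an outline of its own ((horizontal distance between cube_orange and outline0 below 0.008 m or horizontal distance between cube_orange and outline1 below 0.008 m or horizontal distance between cube_orange and outline2 below 0.008 m) and angle between the x axis of each of cube_orange, cube_green, cube_white and the x axis of mat, either way round below 0.15 rad and angle between each of cube_orange, cube_green, cube_white's own z axis and vertical below 0.1 rad and z of each of cube_orange, cube_green, cube_white in the frame of mat below 0.007 m and contact force between each of cube_orange, cube_green, cube_white and the fingers below 0.1 N and linear speed of each of cube_orange, cube_green, cube_white below 0.02 m/s and (horizontal distance between cube_green and outline0 below 0.008 m or horizontal distance between cube_green and outline1 below 0.008 m or horizontal distance between cube_green and outline2 below 0.008 m) and (horizontal distance between cube_white and outline0 below 0.008 m or horizontal distance between cube_white and outline1 below 0.008 m or horizontal distance between cube_white and outline2 below 0.008 m) and horizontal distance between any of cube_orange, cube_green, cube_white and outline0 below 0.008 m and horizontal distance between any of cube_orange, cube_green, cube_white and outline1 below 0.008 m and horizontal distance between any of cube_orange, cube_green, cube_white and outline2 below 0.008 m), for 0.3 s.
2. the orange cube is lifted clear of the mat in the fingers (height (world z) of cube_orange above 0.07 m and contact force between cube_orange and the fingers above 1 N), for 0.2 s.
At the end, for the whole second after the job is handed in: Fingers hold the orange cube still in the air, touching nothing else: window 55-85 mm before the lens, within 10 mm of its axis, cube axes within 0.16 rad of the camera's. Green and white cubes upright within 10 mm and 0.18 rad of their outlines (row: 8 mm, 0.15). Bystanders moved under 20 mm (x of cube_orange_window in the frame of camera between -0.085 and -0.055 m and y of cube_orange_window in the frame of camera between -0.01 and 0.01 m and z of cube_orange_window in the frame of camera between -0.01 and 0.01 m and x of cube_orange in the frame of camera below -0.07 m and angle between the x axis of cube_orange and the x axis of camera, either way round below 0.16 rad and angle between the z axis of cube_orange and the z axis of camera, either way round below 0.16 rad and angle between cube_orange's own z axis and vertical below 1 rad and height (world z) of cube_orange above 0.1 m and contact force between cube_orange and the fingers above 1 N and linear speed of each of cube_orange, cube_green, cube_white below 0.02 m/s and angular speed of cube_orange below 0.15 rad/s and contact force between cube_orange and stand below 0.1 N and (horizontal distance between cube_green and outline0 below 0.01 m or horizontal distance between cube_green and outline1 below 0.01 m or horizontal distance between cube_green and outline2 below 0.01 m) and angle between the x axis of each of cube_green, cube_white and the x axis of mat, either way round below 0.18 rad and angle between each of cube_green, cube_white's own z axis and vertical below 0.1 rad and z of each of cube_green, cube_white in the frame of mat below 0.007 m and contact force between cube_orange and cube_green below 0.1 N and (horizontal distance between cube_white and outline0 below 0.01 m or horizontal distance between cube_white and outline1 below 0.01 m or horizontal distance between cube_white and outline2 below 0.01 m) and contact force between cube_orange and cube_white below 0.1 N and distance of each of multimeter, dishes, objective, case from where it was at the start of the episode below 0.02 m and contact force between cube_orange and multimeter below 0.1 N and contact force between cube_orange and dishes below 0.1 N and contact force between cube_orange and objective below 0.1 N and contact force between cube_orange and case below 0.1 N); the arm keeps its last pose, push and grip.
It fails at once if the camera or its stand is touched (contact force between stand and the arm above 1 N or contact force between stand and the fingers above 1 N or contact force between stand and cube_orange above 1 N or contact force between stand and cube_green above 1 N or contact force between stand and cube_white above 1 N).
It fails at once if a bystander is pushed out of its place (distance of any of multimeter, dishes, objective, case from where it was at the start of the episode above 0.02 m).
It also fails if it takes over 67 s, if anything falls off the work surface, if the arm or the gripper's body presses on something with over 40 N, if the wrist force passes 120 N, or if a joint passes its speed limit or range.

ROBOT

A 7-joint arm with a two-finger parallel gripper is mounted at the origin on the work surface. World frame = base frame: x ahead of the robot, y to its left, z up, the work surface at z = 0. Lengths are in m, angles in rad, forces in N, time in s.
With the tool pointing down it reaches from about 0.4 to 0.85 m from the base axis. Payload 10.4 kg.
Tool frame: the origin (TCP) lies at the centre of the arm's flange, where the gripper is bolted on; the fingertips stand 182 mm ahead of it and the grasp point (between the pads) lies 164 mm ahead of it; z points along the fingers, y is the line along which they close (so a half turn about z gives the same grasp; the last joint's range is limited). The gripper opens to 87 mm and grips with 3 to 60 N. Pads are 19 mm wide; open, the fingers measure 117 mm over their backs; the gripper's body (75 mm by 190 mm) begins 51 mm behind the grasp point.
Start: joints at [-1.32, 0.332, -0.065, 1.46, 0.022, 1.35, -0.088], TCP at [0.169, 0.602, 0.405] pointing down, gripper open.
Joint ranges: [-2.6, 2.6], [-0.5, 2.12], [-1.47, 1.34], [0.16, 2.42], [-1.27, 4.41], [0.06, 2.06], [-2.6, 2.6]. Speed limits (rad/s): [2.22, 2.22, 2.79, 2.79, 3.14, 3.14, 3.14].

INTERFACE

Orientations are given as a 3x3 rotation matrix whose columns are the frame's x, y, z axes.
In Python, from rig import sense, grab_frame, calibration, hand_in, boxes_of, spot_point gives the robot as it stands.
- The arm moves only by the tool step_arm, never from a script. Its arguments are lists of equal length, an entry for each row: "angular": the turn, a rotation vector about the tool's x, y, z each as a share of pi/2 rad, from -1 to 1, a list of three; "dp": the shift along the tool's x, y, z each as a share of 8 cm, from -1 to 1, a list of three; "fingers": the closure, from 0 (fully open) to 1 (shut). A call has 1 to 8 rows; each row shifts and turns the commanded pose from where the row before left it, along the tool's axes as they then stand; what a row does not reach is not made up. A row lasts 1/12 s, in which the tool goes at most 41.7 mm and 7.16 degrees, less where a joint would pass 70% of its speed; a pose out of reach is approached as far as the arm can. A call with a number of a shift or a turn outside -1 to 1 is refused whole. A call with a gripper value outside its range is refused whole. The fingers move at their own pace and stop on an object; "grip_force" is the grip in N (left out, the last holds). Time passes only in rows, so rows that do not move let the fingers close. It gives the time, the measured TCP pose, the force, the opening and the grip force at its end, in the units of the state.
- sense(): the state, without advancing time (a new reading comes with each control period).
- grab_frame(name): name is "side" or "top" or "wrist"; returns the picture (480x640x3 uint8, blue, green, red); there is no depth.
- calibration(name): a dict with "fx", "fy", "cx", "cy" (pixels), "cam_to_world" (4x4, takes a point from camera to world coordinates). Camera axes: x right, y up, looking along -z (the intrinsics and any distortion apply to the point x, -y, -z); pixel columns grow to the right and rows downward; lengths in m; the calibration is good to about 2 mm. A picture is of the moment at which its call begins: read the wrist's pose just before it. calibration takes no time and is no camera call; for the wrist camera it gives the pose at the moment of the call.
- hand_in(): hands the job in; it is judged then, once.
Trained networks look in the newest picture that a camera, given by its name, has taken for a name from the list of things; names that differ only in an ending like _2 or _b are one class to them, and where a whole thing is asked for, a point or a joint stands for the part that bears it (a point fixed in the world has none). Each returns a list of dicts, best first, with "score" (0 to 1); they miss things now and then, are a little off and sometimes report something else, mostly with a low value. They report only what shows in the picture. A call takes as long as a camera call. They do not tell look-alikes from the thing itself.
- boxes_of(camera, thing): "box" ([left, top, right, bottom] as shares, 0 to 1, of the picture: columns of its width, rows of its height, round what is visible of it).
- spot_point(camera, thing): "xy" ([column, row] as shares, 0 to 1, of the picture: columns of its width, rows of its height: a listed point, or the origin of a listed thing).
The state is a dict: "clock": time; "joint_positions": joint angles; "qvel": joint speeds; "joint_efforts": joint torques, N m; "tcp_pos": TCP position; "tcp_rot": TCP orientation; "ft_force": force on the tool from outside, world axes, zero at the start; "ft_torque": the same for the moment, N m; "grip_width": opening from 0.0 (shut) to 1.0 (fully open); "finger_force": force on a finger pad.
Only numpy, scipy, OpenCV 4.12 (cv2) and the standard library are available. Lean on these libraries where they do the work, as an engineer would, in place of code of your own. Each camera call takes 0.05 s, during which the arm holds its last target. There are 200 camera calls.

## Working session

There is one attempt and no reset: what is moved stays moved. The work goes in short steps, Python scripts to look and compute and a tool call to move; the robot and the scene stay as the last step left them, time stands still between calls to the robot, and variables do not carry over. Pictures are saved under pics/ and viewed, at most 10 in all, crops included, and the job is handed in when it is done.

Besides the shell and the picture viewer there is one more tool, called after "Emit:" by a JSON object that holds its "api" and its "payload". step_arm: Moves the arm, as the interface text tells. Its arguments: {"type":"object","properties":{"angular":{"type":"array","items":{"type":"array","items":{"type":"number","minimum":-1,"maximum":1}}},"dp":{"type":"array","items":{"type":"array","items":{"type":"number","minimum":-1,"maximum":1}}},"fingers":{"type":"array","items":{"type":"number"}},"grip_force":{"type":"number"}},"required":["angular","dp","fingers"]}

```bash
ls; mkdir -p pics; python3 - <<'E'
from rig import *
import cv2,numpy as np
s=sense();print(s['clock'],s['tcp_pos'],s['tcp_rot'],s['grip_width'])
for n in ['top','side','wrist']:
    f=grab_frame(n);cv2.imwrite(f'pics/{n}0.png',f);c=calibration(n);print(n,c)
    for t in ['cube_orange','cube_green','cube_white','mat','camera','stand']:
        print(t,[(round(b['score'],2),(np.array(b['xy'])*[640,480]).round().tolist()) for b in spot_point(n,t)[:4]])
E
```

```text
pics
0.0 [0.16897809 0.60158919 0.40393242] [[-9.62749951e-01  2.70393079e-01 -3.37800492e-04]
 [ 2.70393284e-01  9.62748900e-01 -1.42403935e-03]
 [-5.98333339e-05 -1.46233280e-03 -9.99998929e-01]] 0.9993996895339221
top {'fx': 611.8477592634575, 'fy': 611.8477592634575, 'cx': 318.784780247846, 'cy': 239.20724992617, 'cam_to_world': array([[-0.01470094,  0.99148547, -0.12938489,  0.37023995],
       [-0.9998032 , -0.0162999 , -0.01130785,  0.01034834],
       [-0.01332053,  0.12919319,  0.99152997,  1.63042837],
       [ 0.        ,  0.        ,  0.        ,  1.        ]])}
cube_orange [(0.87, [266.0, 228.0]), (0.87, [265.0, 171.0]), (0.6, [228.0, 174.0])]
cube_green [(0.66, [258.0, 287.0])]
cube_white [(0.66, [276.0, 256.0]), (0.58, [349.0, 259.0])]
mat [(0.59, [267.0, 260.0])]
camera [(0.97, [418.0, 198.0])]
stand [(0.59, [399.0, 265.0])]
side {'fx': 434.17638353045083, 'fy': 434.17638353045083, 'cx': 317.3853689440005, 'cy': 237.9106786251764, 'cam_to_world': array([[-0.99321376,  0.05124534, -0.10440468,  0.45399408],
       [-0.11431573, -0.59539563,  0.79525842,  0.88469196],
 
[... 325 characters left out ...]
), (0.5, [324.0, 320.0])]
mat [(0.83, [324.0, 322.0])]
camera [(0.71, [297.0, 166.0]), (0.41, [345.0, 231.0])]
stand [(0.66, [344.0, 234.0]), (0.52, [325.0, 310.0])]
wrist {'fx': 428.0874741693662, 'fy': 428.0874741693662, 'cx': 320.7384020631238, 'cy': 239.56002771852718, 'cam_to_world': array([[ 2.70351683e-01, -9.22221808e-01, -2.76436078e-01,
         9.34044485e-02],
       [ 9.62761195e-01,  2.59242423e-01,  7.67088498e-02,
         6.21483939e-01],
       [ 9.21384445e-04, -2.86880295e-01,  9.57965995e-01,
         3.84398177e-01],
       [ 0.00000000e+00,  0.00000000e+00,  0.00000000e+00,
         1.00000000e+00]])}
cube_orange []
cube_green []
cube_white []
mat []
camera []
stand []
```

View pics/top0.png

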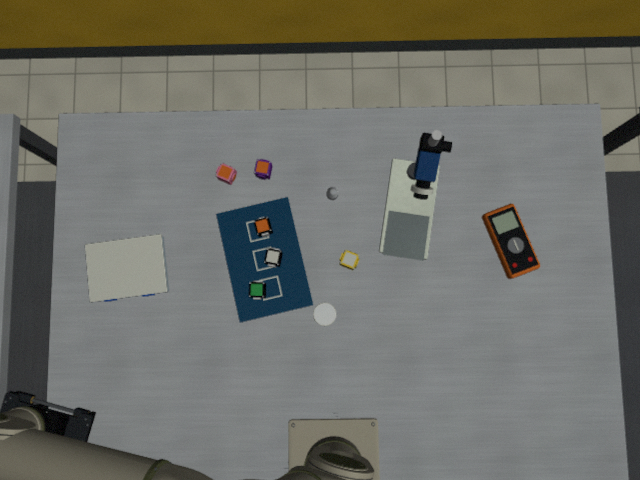

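View pics/side0.png

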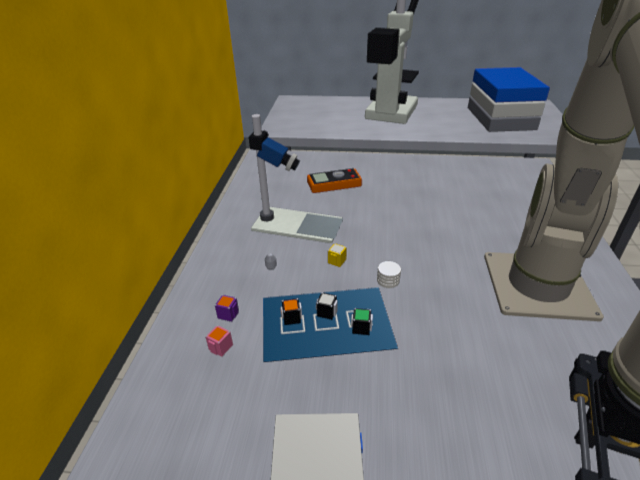

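Candidates for orange: orange-top black cube (262,227) on the mat. Look-alikes: purple (263,169), pink (227,174) and the multimeter. White: (272,258), look-alike yellow (349,260). Green: (258,290). I choose the three black cubes on the mat, and will check in a close wrist view.

```bash
cat > h.py <<'E'
from rig import *
import cv2,numpy as np
from scipy.spatial.transform import Rotation as R
def ray(c,uv):
    T=c['cam_to_world'];d=np.array([(uv[0]-c['cx'])/c['fx'],-(uv[1]-c['cy'])/c['fy'],-1.])
    return T[:3,3],T[:3,:3]@d
def onz(c,uv,z):
    o,d=ray(c,uv);return o+d*(z-o[2])/d[2]
def proj(c,p):
    T=c['cam_to_world'];q=(np.array(p)-T[:3,3])@T[:3,:3]
    return np.array([c['cx']+c['fx']*q[0]/-q[2],c['cy']-c['fy']*q[1]/-q[2]])
def tri(obs):
    A=np.zeros((3,3));b=np.zeros(3)
    for c,uv in obs:
        o,d=ray(c,uv);d=d/np.linalg.norm(d);M=np.eye(3)-np.outer(d,d);A+=M;b+=M@o
    return np.linalg.solve(A,b)
def rowsfor(p,Rt,s=None):
    """shift & rotvec in tool axes (m, deg) from current pose"""
    s=s or sense();R0=np.array(s['tcp_rot']);d=R0.T@(np.array(p)-s['tcp_pos'])
    rv=R.from_matrix(R0.T@Rt).as_rotvec()
    print('shift/8cm total',(d/.08).round(3),'turn/(pi/2) total',(rv/(np.pi/2)).round(4))
def toolR(yaw):  # tool down, tool x = -(cos yaw, sin yaw)
    x=-np.array([np.cos(yaw),np.sin(yaw),0]);z=np.array([0,0,-1.]);return np.stack([x,np.cross(z,x),z],1)
E
python3 - <<'E'
from h import *
c=calibration('top')
for n,uv,z in [('c0',(217,214),.003),('c1',(289,198),.003),('c2',(313,305),.003),('c3',(240,321),.003),('or',(262,227),.049),('wh',(272,258),.049),('gr',(257,290),.049),('cam',(420,197),.21),('dish',(325,314),.044),('obj',(333,193),.046),('st0',(381,250),.012),('st1',(427,259),.012)]:
    print(n,onz(c,uv,z).round(3))
p=onz(c,(265,260),.003)
rowsfor([p[0]-.03,p[1],.42],toolR(0))
E
```

```text
c0 [0.656 0.303 0.003]
c1 [0.696 0.108 0.003]
c2 [0.407 0.047 0.003]
c3 [0.368 0.24  0.003]
or [0.611 0.176 0.049]
wh [0.529 0.151 0.049]
gr [0.447 0.19  0.049]
cam [ 0.652 -0.214  0.21 ]
dish [0.383 0.015 0.044]
obj [ 0.699 -0.011  0.046]
st0 [ 0.55  -0.136  0.012]
st1 [ 0.524 -0.257  0.012]
shift/8cm total [-5.418 -4.038 -0.191] turn/(pi/2) total [ 1.000e-04 -0.000e+00 -1.743e-01]
```

Emit:
{"api": "step_arm", "payload": {"angular": [[0,0,0],[0,0,0],[0,0,0],[0,0,0],[0,0,0],[0,0,0],[0,0,0],[0,0,0]], "dp": [[-0.2,-0.15,0],[-0.4,-0.3,0],[-0.4,-0.3,0],[-0.4,-0.3,0],[-0.4,-0.3,0],[-0.4,-0.3,0],[-0.4,-0.3,0],[-0.4,-0.3,0]], "fingers": [0,0,0,0,0,0,0,0]}}

```text
clock: 1.72
tcp_pos: [0.3522, 0.3617, 0.4051]
tcp_rot: [[-0.963, 0.27, 0.0], [0.27, 0.963, 0.001], [-0.0, 0.001, -1.0]]
ft_force: [0.7, -0.4, -0.5]
grip_width: 1.002
finger_force: 0.0
```

Emit:
{"api": "step_arm", "payload": {"angular": [[0,0,0],[0,0,0],[0,0,0],[0,0,0],[0,0,0],[0,0,0],[0,0,0],[0,0,0]], "dp": [[-0.4,-0.3,0],[-0.4,-0.3,0],[-0.4,-0.3,0],[-0.4,-0.3,0],[-0.4,-0.3,0],[-0.3,-0.24,0],[-0.1,-0.1,0],[0,0,0]], "fingers": [0,0,0,0,0,0,0,0]}}

```text
clock: 2.38
tcp_pos: [0.4978, 0.1668, 0.4048]
tcp_rot: [[-0.961, 0.276, 0.001], [0.276, 0.961, -0.001], [-0.001, -0.001, -1.0]]
ft_force: [0.1, 0.3, 0.0]
grip_width: 1.002
finger_force: 0.0
```

```bash
python3 - <<'E'
from h import *
s=sense();print(s['clock'],s['tcp_pos'],s['tcp_rot'][:,0],s['ft_force'],s['joint_positions'])
rowsfor([.50,.172,.404],toolR(np.radians(12.3)))
c=calibration('wrist');f=grab_frame('wrist');cv2.imwrite('pics/w1.png',f)
np.save('w1.npy',c['cam_to_world'])
E
```

```text
2.3833 [0.49776665 0.16675763 0.4048482 ] [-9.61286740e-01  2.75549011e-01 -7.39280469e-04] [0.11848263 0.26569874 0.04823546] [-0.72575282  0.10498533  0.34036949  1.74179349 -0.03542144  1.30068849
  0.91396434]
shift/8cm total [-0.009  0.071  0.011] turn/(pi/2) total [-0.0004  0.0004 -0.3144]
```

View pics/w1.png

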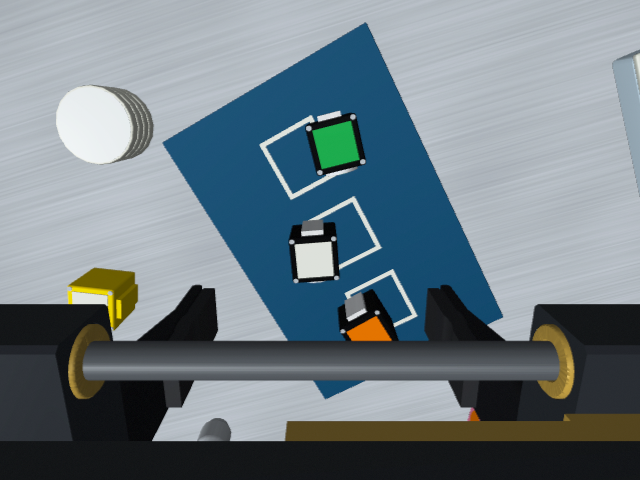

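Wrist view: green cube (335,145), white (314,262), orange top (368,325, partly behind the gripper), all black blocks on the blue mat with outlines at (305,160), (343,235), (385,300). Yellow look-alike (100,295) is off the mat. Next I square up to the mat and move forward.

Emit:
{"api": "step_arm", "payload": {"angular": [[0,0,-0.06],[0,0,-0.06],[0,0,-0.06],[0,0,-0.06],[0,0,-0.06],[0,0,-0.014],[0,0,0],[0,0,0]], "dp": [[0,0,-0.1],[0,0,-0.1],[0,0,-0.1],[-0.1,0,-0.1],[-0.2,0,0],[-0.3,0,0],[-0.3,0.05,0],[-0.1,0,0]], "fingers": [0,0,0,0,0,0,0,0]}}

```text
clock: 3.1
tcp_pos: [0.575, 0.1907, 0.4361]
tcp_rot: [[-0.975, -0.221, -0.0], [-0.221, 0.975, 0.001], [0.0, 0.001, -1.0]]
ft_force: [-0.1, 0.9, 0.0]
grip_width: 0.995
finger_force: 0.0
```

Emit:
{"api": "step_arm", "payload": {"angular": [[0,0,0],[0,0,0]], "dp": [[0,0,0],[0,0,0]], "fingers": [0,0]}}

```text
clock: 3.27
tcp_pos: [0.5735, 0.1883, 0.4363]
tcp_rot: [[-0.976, -0.219, -0.001], [-0.219, 0.976, -0.0], [0.001, 0.0, -1.0]]
ft_force: [-0.5, 0.2, 0.3]
grip_width: 1.001
finger_force: 0.0
```

```bash
python3 - <<'E'
from h import *
s=sense();print(s['clock'],s['tcp_pos'],s['tcp_rot'][:,0])
c=calibration('wrist');f=grab_frame('wrist');cv2.imwrite('pics/w2.png',f)
np.save('w2.npy',c['cam_to_world'])
E
```

```text
3.2667 [0.57349999 0.18832607 0.4362651 ] [-0.97572959 -0.21897555  0.00121414]
```

View pics/w2.png

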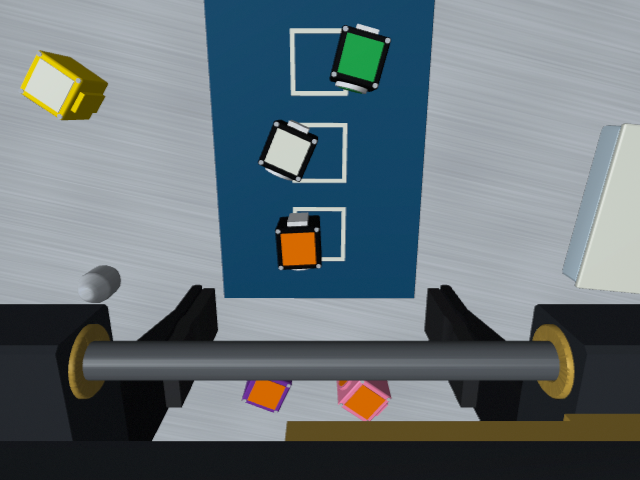

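```bash
cat > meas.py <<'E'
from h import *
from scipy.optimize import least_squares
def patches(img,mat=None):
    hsv=cv2.cvtColor(img,cv2.COLOR_BGR2HSV);H,S,V=cv2.split(hsv);out={}
    for n,m in dict(orange=(H>5)&(H<18)&(S>200)&(V>150),green=(H>50)&(H<75)&(S>150)&(V>80),white=(S<40)&(V>200)).items():
        k=cv2.morphologyEx(m.astype(np.uint8),cv2.MORPH_OPEN,np.ones((9,9)))
        out[n]=[(c,cv2.minAreaRect(c)) for c in cv2.findContours(k,0,1)[0] if 150<cv2.contourArea(c)<3500]
    return out
def topsof(img,c,near,zt=.049):
    """near: dict name->pixel; gives centre pixel, world xy on zt, yaw"""
    res={};P=patches(img)
    for n,uv in near.items():
        L=sorted(P[n],key=lambda a:np.hypot(a[1][0][0]-uv[0],a[1][0][1]-uv[1]))
        if not L:continue
        ct,r=L[0]
        W=np.array([onz(c,q,zt)[:2] for q in ct[:,0].astype(float)],np.float32)*1000
        rw=cv2.minAreaRect(W);a=(rw[2]+45)%90-45
        M=cv2.moments(ct);res[n]=dict(uv=(M['m10']/M['m00'],M['m01']/M['m00']),xy=np.array(rw[0])/1000,size=rw[1],yaw=a)
    return res
def matfit(obs):
    def f(q):
        ca,sa=np.cos(q[2]),np.sin(q[2])
        return np.concatenate([proj(c,(q[0]+ca*x-sa*y,q[1]+sa*x+ca*y,q[3]))-uv for c,uv,(x,y) in obs])
    return least_squares(f,[.53,.175,.215,.003],loss='soft_l1')
def sub(img,pts):
    g=cv2.cvtColor(img,cv2.COLOR_BGR2GRAY)
    return cv2.cornerSubPix(g,np.array(pts,np.float32).reshape(-1,1,2),(4,4),(-1,-1),(3,30,.01))[:,0]
E
python3 - <<'E'
from meas import *
C0=calibration('wrist');c1=dict(C0,cam_to_world=np.load('w1.npy'));c2=dict(C0,cam_to_world=np.load('w2.npy'));ct=calibration('top')
i1,i2,it=[cv2.imread(f'pics/{n}.png') for n in('w1','w2','top0')]
m1=[(-.15,.1),(-.15,-.1),(.15,-.1),(.15,.1)];p1=sub(i1,[(366,23),(163,143),(325,398),(502,317)])
m2=[(-.108,-.026),(-.052,-.026),(-.028,.026),(.028,.026),(.052,.026),(.108,.026),(.15,-.1),(.15,.1)]
p2=sub(i2,[(290,28),(292,95),(347,124),(347,182),(345,208),(345,261),(224,297),(415,297)])
mt=[(.15,.1),(.15,-.1),(-.15,-.1),(-.15,.1)];pt=sub(it,[(217,214),(289,198),(313,305),(240,321)])
o1=[(c1,*a) for a in zip(p1,m1)];o2=[(c2,*a) for a in zip(p2,m2)];ot=[(ct,*a) for a in zip(pt,mt)]
for n,o in [('w1',o1),('w2',o2),('top',ot),('both',o1+o2),('all',o1+o2+ot)]:
    r=matfit(o);print(n,r.x.round(4),r.fun.reshape(-1,2).round(1).tolist())
T2=topsof(i2,c2,dict(green=(360,58),white=(289,150),orange=(298,249)))
T1=topsof(i1,c1,dict(green=(335,145),white=(314,262)))
Tt=topsof(it,ct,dict(green=(257,290),white=(272,258),orange=(263,227)))
for n in T2:
    for v,T in(('w2',T2),('w1',T1),('top',Tt)):
        if n in T:print(n,v,T[n]['xy'].round(4),np.round(T[n]['size'],1),round(T[n]['yaw'],1))
    ob=[(c2,T2[n]['uv'])]+([(c1,T1[n]['uv'])] if n in T1 else [(ct,Tt[n]['uv'])]);print(' tri',tri(ob).round(4))
E
```

```text
w1 [0.534  0.1762 0.2193 0.0014] [[0.3, 0.1], [-0.2, 0.2], [-0.2, -0.1], [0.0, -0.2]]
w2 [0.5338 0.1762 0.2188 0.0019] [[0.0, 0.2], [0.0, 0.3], [0.0, -0.2], [-0.0, -0.0], [0.0, -0.3], [0.3, -0.3], [-0.5, 0.1], [0.1, 0.2]]
top [0.5328 0.1768 0.2207 0.0008] [[-0.1, 0.1], [0.3, 0.1], [-0.0, -0.4], [-0.2, 0.2]]
both [0.5339 0.1762 0.2192 0.0016] [[0.3, -0.1], [-0.3, 0.1], [-0.2, -0.0], [0.1, -0.2], [-0.0, 0.4], [-0.0, 0.4], [-0.0, -0.1], [-0.1, -0.0], [0.0, -0.3], [0.3, -0.4], [-0.4, 0.1], [0.1, 0.1]]
all [0.5338 0.1763 0.2193 0.0016] [[0.3, -0.2], [-0.3, 0.0], [-0.2, -0.1], [0.1, -0.3], [0.0, 0.4], [0.0, 0.3], [0.0, -0.1], [-0.0, -0.1], [0.0, -0.3], [0.3, -0.4], [-0.4, 0.0], [0.1, 0.0], [0.2, -0.4], [0.6, -0.3], [0.1, -0.7], [-0.1, -0.2]]
green w2 [0.4494 0.1912] [30.4 29.9] -1.9
green w1 [0.4493 0.1912] [30.5 30.2] -2.0
 tri [0.4491 0.1913 0.0482]
white w2 [0.5345 0.1491] [28.8 29.3] -11.4
white w1 [0.5345 0.1488] [29.4 29.4] -11.5
 tri [0.5343 0.149  0.0489]
orange w2 [0.6166 0.1753] [29.3 29.6] 12.6Traceback (most recent call last):
  File "<stdin>", line 17, in <module>
KeyError: 'orange'
```

Emit:
{"api": "step_arm", "payload": {"angular": [[0,0,0],[0,0,0],[0,0,0],[0,0,0],[0,0,0],[0,0,0.05],[0,0,0.06],[0,0,0.053]], "dp": [[0.15,0.035,0.2],[0.25,0.065,0.38],[0.25,0.065,0.38],[0.25,0.065,0.38],[0.25,0.065,0.38],[0.25,0.06,0.38],[0.1,0.02,0.2],[0,0,0]], "fingers": [0,0,0,0,0,0,0,0]}}

```text
clock: 3.98
tcp_pos: [0.4465, 0.1906, 0.2495]
tcp_rot: [[-0.999, 0.039, -0.006], [0.039, 0.999, -0.002], [0.006, -0.002, -1.0]]
ft_force: [-1.4, 0.3, 0.9]
grip_width: 0.997
finger_force: 0.0
```

Emit:
{"api": "step_arm", "payload": {"angular": [[0,0,0],[0,0,0]], "dp": [[0,0,0],[0,0,0]], "fingers": [0,0]}}

```text
clock: 4.15
tcp_pos: [0.4502, 0.1912, 0.2535]
tcp_rot: [[-0.999, 0.033, 0.001], [0.033, 0.999, 0.001], [-0.001, 0.001, -1.0]]
ft_force: [-0.0, 0.2, -1.0]
grip_width: 1.003
finger_force: 0.0
```

```bash
python3 - <<'E'
from h import *
s=sense();print(s['clock'],s['tcp_pos'],s['tcp_rot'][:,0],s['joint_positions'].round(2))
rowsfor([.4493,.1912,.193],toolR(np.radians(-2)))
E
```

```text
4.15 [0.45018722 0.19116748 0.25346902] [-9.99440260e-01  3.34445167e-02 -7.93821193e-04] [-0.77  0.18  0.3   2.   -0.07  0.97  1.1 ]
shift/8cm total [ 0.012 -0.001  0.756] turn/(pi/2) total [0.0006 0.0005 0.0009]
```

Emit:
{"api": "step_arm", "payload": {"angular": [[0,0,0],[0,0,0],[0,0,0],[0,0,0],[0,0,0],[0,0,0],[0,0,0],[0,0,0]], "dp": [[0.012,0,0.2],[0,0,0.25],[0,0,0.2],[0,0,0.1],[0,0,0],[0,0,0],[0,0,0],[0,0,0]], "fingers": [0,0,0,0,0,1,1,1], "grip_force": 15}}

```text
clock: 4.82
tcp_pos: [0.4501, 0.1913, 0.1939]
tcp_rot: [[-0.999, 0.036, 0.002], [0.036, 0.999, 0.001], [-0.002, 0.001, -1.0]]
ft_force: [0.8, 0.4, 0.4]
grip_width: 0.851
finger_force: 0.0
```

Emit:
{"api": "step_arm", "payload": {"angular": [[0,0,0],[0,0,0],[0,0,0],[0,0,0]], "dp": [[0,0,0],[0,0,0],[0,0,0],[0,0,0]], "fingers": [1,1,1,1]}}

```text
clock: 5.15
tcp_pos: [0.4497, 0.1911, 0.1929]
tcp_rot: [[-0.999, 0.037, 0.0], [0.037, 0.999, 0.0], [-0.0, 0.0, -1.0]]
ft_force: [-0.7, 1.0, -0.2]
grip_width: 0.553
finger_force: 0.0
```

```bash
python3 - <<'E'
from h import *
s=sense();print(s['clock'],s['tcp_pos'],s['grip_width'],s['finger_force'],s['ft_force'])
d=s['tcp_rot'].T@np.array([.4557-.4493,.1588-.1912,0]);print('carry',d/.08)
rowsfor([.4557,.1588,s['tcp_pos'][2]],toolR(.2192))
E
```

```text
5.15 [0.44965835 0.19106537 0.19288697] 0.5529217762478703 0.0 [-0.74690599  1.01995559 -0.19369609]
carry [-9.47687098e-02 -4.01800802e-01 -8.47371760e-05]
shift/8cm total [-0.09 -0.4  -0.  ] turn/(pi/2) total [ 1.000e-04  1.000e-04 -1.629e-01]
```

Emit:
{"api": "step_arm", "payload": {"angular": [[0,0,0],[0,0,0],[0,0,0],[0,0,0],[0,0,0],[0,0,0],[0,0,0],[0,0,0]], "dp": [[0,0,0],[0,0,0],[0,0,0],[0,0,0],[0,0,-0.07],[0,0,-0.08],[-0.02,-0.1,0],[-0.04,-0.15,0]], "fingers": [1,1,1,1,1,1,1,1]}}

```text
clock: 5.82
tcp_pos: [0.4537, 0.1713, 0.2054]
tcp_rot: [[-0.999, 0.035, 0.001], [0.035, 0.999, 0.001], [-0.001, 0.001, -1.0]]
ft_force: [0.8, -0.0, -2.3]
grip_width: 0.459
finger_force: 15.0
```

Emit:
{"api": "step_arm", "payload": {"angular": [[0,0,0],[0,0,0],[0,0,-0.04],[0,0,-0.05],[0,0,-0.05],[0,0,-0.023],[0,0,0],[0,0,0]], "dp": [[-0.03,-0.1,0],[-0.002,-0.05,0],[0,0,0],[0,0,0],[0,0,0],[0,0,0],[0,0,0],[0,0,0]], "fingers": [1,1,1,1,1,1,1,1]}}

```text
clock: 6.48
tcp_pos: [0.4558, 0.1586, 0.2047]
tcp_rot: [[-0.976, -0.216, -0.0], [-0.216, 0.976, 0.0], [0.0, 0.0, -1.0]]
ft_force: [0.2, -0.0, -1.0]
grip_width: 0.458
finger_force: 15.0
```

```bash
python3 - <<'E'
from h import *
s=sense();print(s['clock'],s['tcp_pos'],s['grip_width'],s['finger_force'],s['ft_force'])
rowsfor([.4557,.1588,.193],toolR(.2192))
E
```

```text
6.4833 [0.45581425 0.15863884 0.20472757] 0.4577503186494163 14.999671342084184 [ 0.15428151 -0.0469202  -1.04619207]
shift/8cm total [0.001 0.002 0.147] turn/(pi/2) total [ 0.0001 -0.     -0.0009]
```

Emit:
{"api": "step_arm", "payload": {"angular": [[0,0,0],[0,0,0],[0,0,0],[0,0,0],[0,0,0],[0,0,0],[0,0,0],[0,0,0]], "dp": [[0,0,0.08],[0,0,0.055],[0,0,0.013],[0,0,0],[0,0,0],[0,0,0],[0,0,0],[0,0,0]], "fingers": [1,1,1,1,0,0,0,0]}}

```text
clock: 7.15
tcp_pos: [0.4558, 0.1588, 0.1927]
tcp_rot: [[-0.976, -0.218, -0.0], [-0.218, 0.976, -0.0], [0.0, 0.0, -1.0]]
ft_force: [0.3, -0.4, 0.4]
grip_width: 0.674
finger_force: 0.0
```

Emit:
{"api": "step_arm", "payload": {"angular": [[0,0,0],[0,0,0],[0,0,0],[0,0,0],[0,0,0.065],[0,0,0.07],[0,0,0.07],[0,0,0.062]], "dp": [[0,0,-0.2],[0,0,-0.3],[0,0,-0.25],[-0.3,-0.1,0],[-0.4,-0.15,0],[-0.234,-0.084,0],[0,0,0],[0,0,0]], "fingers": [0,0,0,0,0,0,0,0]}}

```text
clock: 7.82
tcp_pos: [0.5352, 0.1464, 0.2526]
tcp_rot: [[-0.979, 0.206, 0.0], [0.206, 0.979, -0.001], [-0.0, -0.001, -1.0]]
ft_force: [-0.7, 0.6, -0.5]
grip_width: 1.001
finger_force: 0.0
```

Emit:
{"api": "step_arm", "payload": {"angular": [[0,0,0],[0,0,0]], "dp": [[0,0,0],[0,0,0]], "fingers": [0,0]}}

```text
clock: 7.98
tcp_pos: [0.5341, 0.1471, 0.2527]
tcp_rot: [[-0.981, 0.195, -0.0], [0.195, 0.981, -0.0], [0.0, -0.0, -1.0]]
ft_force: [0.0, 0.1, -0.4]
grip_width: 0.999
finger_force: 0.0
```

```bash
python3 - <<'E'
from h import *
s=sense();print(s['clock'],s['tcp_pos'],s['grip_width'],s['finger_force'],s['ft_force'])
rowsfor([.5345,.149,.193],toolR(np.radians(-11.5)))
E
```

```text
7.9833 [0.53407216 0.14712918 0.25271617] 0.9985185401090876 0.0 [ 0.04766149  0.14071625 -0.38211824]
shift/8cm total [-0.001  0.024  0.746] turn/(pi/2) total [-0.0001 -0.0001  0.0026]
```

Emit:
{"api": "step_arm", "payload": {"angular": [[0,0,0],[0,0,0],[0,0,0],[0,0,0],[0,0,0],[0,0,0],[0,0,0],[0,0,0]], "dp": [[0,0.024,0.2],[0,0,0.25],[0,0,0.2],[0,0,0.096],[0,0,0],[0,0,0],[0,0,0],[0,0,0]], "fingers": [0,0,0,0,1,1,1,1]}}

```text
clock: 8.65
tcp_pos: [0.535, 0.149, 0.1943]
tcp_rot: [[-0.98, 0.198, 0.002], [0.198, 0.98, 0.001], [-0.001, 0.001, -1.0]]
ft_force: [-0.3, -0.3, -0.7]
grip_width: 0.782
finger_force: 0.0
```

Emit:
{"api": "step_arm", "payload": {"angular": [[0,0,0],[0,0,0],[0,0,0],[0,0,0],[0,0,0],[0,0,0],[0,0,0],[0,0,0]], "dp": [[0,0,0],[0,0,0],[0,0,0],[0,0,0],[0,0,0],[0,0,0],[0,0,-0.07],[0,0,-0.08]], "fingers": [1,1,1,1,1,1,1,1]}}

```text
clock: 9.32
tcp_pos: [0.5343, 0.1487, 0.2052]
tcp_rot: [[-0.98, 0.199, -0.001], [0.199, 0.98, -0.001], [0.001, -0.001, -1.0]]
ft_force: [-0.2, -0.0, -1.5]
grip_width: 0.46
finger_force: 15.0
```

Emit:
{"api": "step_arm", "payload": {"angular": [[0,0,0],[0,0,0],[0,0,0],[0,0,-0.06],[0,0,-0.07],[0,0,-0.07],[0,0,-0.067],[0,0,0]], "dp": [[0.02,0.1,0],[0.03,0.15,0],[0.026,0.081,0],[0,0,0],[0,0,0],[0,0,0],[0,0,0],[0,0,0]], "fingers": [1,1,1,1,1,1,1,1]}}

```text
clock: 9.98
tcp_pos: [0.5336, 0.1771, 0.2049]
tcp_rot: [[-0.975, -0.224, -0.0], [-0.224, 0.975, 0.0], [0.0, 0.0, -1.0]]
ft_force: [0.6, -0.4, -0.2]
grip_width: 0.454
finger_force: 15.0
```

Emit:
{"api": "step_arm", "payload": {"angular": [[0,0,0],[0,0,0]], "dp": [[0,0,0],[0,0,0]], "fingers": [1,1]}}

```text
clock: 10.15
tcp_pos: [0.5337, 0.1765, 0.205]
tcp_rot: [[-0.977, -0.215, -0.0], [-0.215, 0.977, 0.0], [0.0, 0.0, -1.0]]
ft_force: [-0.5, 0.9, -1.1]
grip_width: 0.459
finger_force: 15.0
```

```bash
python3 - <<'E'
from h import *
s=sense();print(s['clock'],s['tcp_pos'],s['grip_width'],s['finger_force'],s['ft_force'])
rowsfor([.5338,.1762,.193],toolR(.2192))
E
```

```text
10.15 [0.53373695 0.17654444 0.20502203] 0.458931638052862 14.999800940277055 [-0.47377165  0.92426101 -1.12953737]
shift/8cm total [ 0.    -0.004  0.15 ] turn/(pi/2) total [ 0.0001 -0.0002 -0.0018]
```

Emit:
{"api": "step_arm", "payload": {"angular": [[0,0,0],[0,0,0],[0,0,0],[0,0,0],[0,0,0],[0,0,0],[0,0,0],[0,0,0]], "dp": [[0,-0.003,0.08],[0,0,0.055],[0,0,0.016],[0,0,0],[0,0,0],[0,0,0],[0,0,0],[0,0,0]], "fingers": [1,1,1,1,0,0,0,0]}}

```text
clock: 10.82
tcp_pos: [0.5339, 0.1758, 0.1929]
tcp_rot: [[-0.976, -0.217, -0.0], [-0.217, 0.976, -0.0], [0.0, -0.0, -1.0]]
ft_force: [1.0, 0.7, -1.0]
grip_width: 0.679
finger_force: 0.0
```

Emit:
{"api": "step_arm", "payload": {"angular": [[0,0,0],[0,0,0],[0,0,0],[0,0,0],[0,0,0],[0,0,0],[0,0,0],[0,0,0]], "dp": [[0,0,-0.2],[0,0,-0.3],[0,0,-0.25],[-0.25,-0.05,0],[-0.4,-0.1,0],[-0.258,-0.066,0],[-0.1,-0.02,0],[0,0,0]], "fingers": [0,0,0,0,0,0,0,0]}}

```text
clock: 11.48
tcp_pos: [0.6178, 0.1745, 0.2526]
tcp_rot: [[-0.976, -0.216, 0.0], [-0.216, 0.976, -0.001], [-0.0, -0.001, -1.0]]
ft_force: [0.0, -0.1, -0.4]
grip_width: 0.999
finger_force: 0.0
```

Emit:
{"api": "step_arm", "payload": {"angular": [[0,0,0],[0,0,0]], "dp": [[0,0,0],[0,0,0]], "fingers": [0,0]}}

```text
clock: 11.65
tcp_pos: [0.6157, 0.1752, 0.2528]
tcp_rot: [[-0.976, -0.218, -0.001], [-0.218, 0.976, 0.0], [0.001, 0.0, -1.0]]
ft_force: [-0.9, -0.4, 0.8]
grip_width: 1.001
finger_force: 0.0
```

```bash
python3 - <<'E'
from h import *
s=sense();print(s['clock'],s['tcp_pos'],s['grip_width'],s['finger_force'],s['ft_force'])
rowsfor([.6166,.1753,.193],toolR(np.radians(12.6)))
E
```

```text
11.65 [0.61572362 0.17516915 0.25279001] 1.0005277208294043 0.0 [-0.91970165 -0.44811779  0.78886571]
shift/8cm total [-0.012 -0.001  0.747] turn/(pi/2) total [ 0.0002 -0.0008 -0.0001]
```

Emit:
{"api": "step_arm", "payload": {"angular": [[0,0,0],[0,0,0],[0,0,0],[0,0,0],[0,0,0],[0,0,0],[0,0,0],[0,0,0]], "dp": [[-0.012,0,0.2],[0,0,0.25],[0,0,0.2],[0,0,0.097],[0,0,0],[0,0,0],[0,0,0],[0,0,0]], "fingers": [0,0,0,0,1,1,1,1]}}

```text
clock: 12.32
tcp_pos: [0.618, 0.1753, 0.1947]
tcp_rot: [[-0.976, -0.218, 0.002], [-0.218, 0.976, 0.001], [-0.002, 0.0, -1.0]]
ft_force: [0.1, -0.4, 0.2]
grip_width: 0.782
finger_force: 0.0
```

Emit:
{"api": "step_arm", "payload": {"angular": [[0,0,0],[0,0,0],[0,0,0],[0,0,0],[0,0,0],[0,0,0],[0,0,0],[0,0,0]], "dp": [[0,0,0],[0,0,0],[0,0,0],[0,0,0],[0,0,0],[0,0,0],[0,0,-0.05],[0,0,-0.05]], "fingers": [1,1,1,1,1,1,1,1]}}

```text
clock: 12.98
tcp_pos: [0.6174, 0.1749, 0.2011]
tcp_rot: [[-0.976, -0.218, -0.001], [-0.218, 0.976, -0.001], [0.001, -0.0, -1.0]]
ft_force: [0.0, -0.3, -2.5]
grip_width: 0.465
finger_force: 14.9
```

Emit:
{"api": "step_arm", "payload": {"angular": [[0,0,0],[0,0,0],[0,0,0],[0,0,0],[0,0,0]], "dp": [[0,0.08,0],[0.008,0.1,0],[0,0.056,0],[0,0,0],[0,0,0]], "fingers": [1,1,1,1,1]}}

```text
clock: 13.4
tcp_pos: [0.6126, 0.1942, 0.2011]
tcp_rot: [[-0.976, -0.219, -0.0], [-0.219, 0.976, 0.0], [0.0, 0.0, -1.0]]
ft_force: [0.7, -0.3, -1.7]
grip_width: 0.461
finger_force: 14.9
```

```bash
python3 - <<'E'
from h import *
s=sense();print(s['clock'],s['tcp_pos'],s['grip_width'],s['finger_force'],s['ft_force'])
rowsfor([.6119,.1936,.193],toolR(.2192))
E
```

```text
13.4 [0.61261405 0.19422765 0.20111519] 0.46089952561502645 14.948590305866674 [ 0.73074702 -0.33682836 -1.65769921]
shift/8cm total [ 0.01  -0.006  0.101] turn/(pi/2) total [ 0.0001 -0.0003  0.001 ]
```

Emit:
{"api": "step_arm", "payload": {"angular": [[0,0,0],[0,0,0],[0,0,0],[0,0,0],[0,0,0],[0,0,0],[0,0,0],[0,0,0]], "dp": [[0.005,-0.005,0.05],[0,0,0.05],[0,0,0.003],[0,0,0],[0,0,0],[0,0,0],[0,0,0],[0,0,0]], "fingers": [1,1,1,1,0,0,0,0]}}

```text
clock: 14.07
tcp_pos: [0.6126, 0.1929, 0.1931]
tcp_rot: [[-0.976, -0.218, -0.0], [-0.218, 0.976, 0.0], [0.0, 0.0, -1.0]]
ft_force: [-0.3, 0.0, 0.5]
grip_width: 0.678
finger_force: 0.0
```

Emit:
{"api": "step_arm", "payload": {"angular": [[0,0,0],[0,0,0],[0,0,0],[0,0,0],[0,0,0],[0,0,0],[0,0,0],[0,0,0]], "dp": [[0,0,0],[0,0,-0.2],[0,0,-0.4],[0,0,-0.5],[0,0,-0.5],[0.1,0,-0.5],[0.1,0,-0.5],[0.2,0,-0.35]], "fingers": [0,0,0,0,0,0,0,0]}}

```text
clock: 14.73
tcp_pos: [0.5817, 0.1858, 0.433]
tcp_rot: [[-0.976, -0.217, 0.004], [-0.217, 0.976, 0.001], [-0.004, 0.001, -1.0]]
ft_force: [-0.0, 0.5, 0.9]
grip_width: 0.998
finger_force: 0.0
```

Emit:
{"api": "step_arm", "payload": {"angular": [[0,0,0],[0,0,0],[0,0,0],[0,0,0]], "dp": [[0.1,0,-0.1],[0,0,0],[0,0,0],[0,0,0]], "fingers": [0,0,0,0]}}

```text
clock: 15.07
tcp_pos: [0.5736, 0.1844, 0.4352]
tcp_rot: [[-0.976, -0.218, -0.002], [-0.218, 0.976, -0.001], [0.002, -0.0, -1.0]]
ft_force: [-0.2, -0.1, -0.4]
grip_width: 0.998
finger_force: 0.0
```

```bash
python3 - <<'E'
from meas import *
s=sense();print(s['clock'],s['tcp_pos'],s['joint_positions'].round(2))
c=calibration('wrist');f=grab_frame('wrist');cv2.imwrite('pics/w3.png',f)
O={'green':(.4557,.1588),'white':(.5338,.1762),'orange':(.6119,.1936)}
T=topsof(f,c,{n:proj(c,(*p,.049)) for n,p in O.items()})
for n in T:print(n,T[n]['xy'],((T[n]['xy']-O[n])*1000).round(1),np.round(T[n]['size'],1),T[n]['yaw'])
for k in('top','side'):
    cv2.imwrite(f'pics/{k}1.png',grab_frame(k));print([(b['score'],b['xy']) for b in spot_point(k,'camera')])
cv2.imwrite('pics/crop.png',cv2.resize(cv2.imread('pics/side1.png')[100:260,220:380],None,fx=3.7,fy=3.7,interpolation=2))
cv2.imwrite('pics/cropt.png',cv2.resize(cv2.imread('pics/top1.png')[120:270,370:530],None,fx=3.7,fy=3.7,interpolation=2))
E
```

```text
15.0667 [0.57364263 0.18443611 0.43520511] [-0.64  0.27  0.31  1.49 -0.08  1.39  1.47]
green [0.45524817 0.15738185] [-0.5 -1.4] [29.3 30.4] 12.587718963623047
white [0.53305133 0.1744223 ] [-0.7 -1.8] [28.3 28.2] 12.587729454040527
orange [0.6116026  0.19061081] [-0.3 -3. ] [29.2 29. ] 12.587850570678711
[(0.78, [0.6556, 0.4083]), (0.49, [0.6236, 0.5473])]
[]
```

View pics/w3.png

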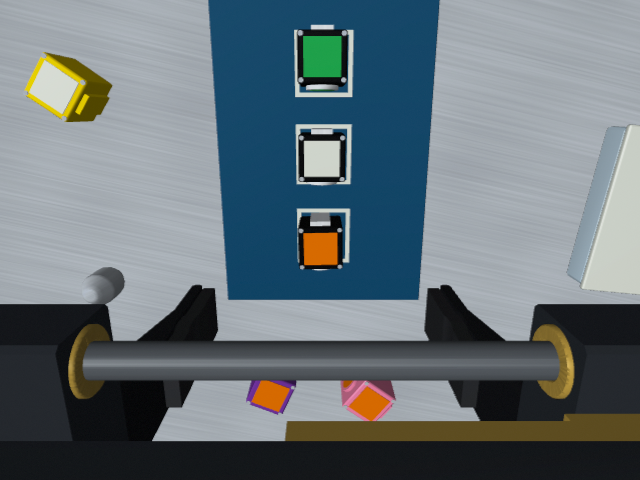

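View pics/cropt.png

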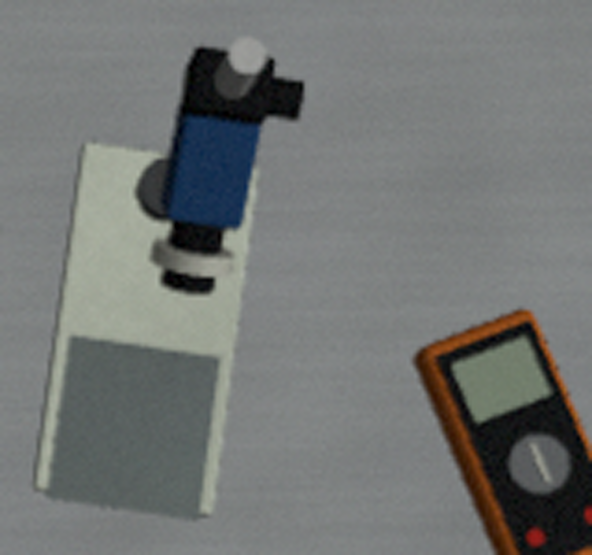

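View pics/crop.png

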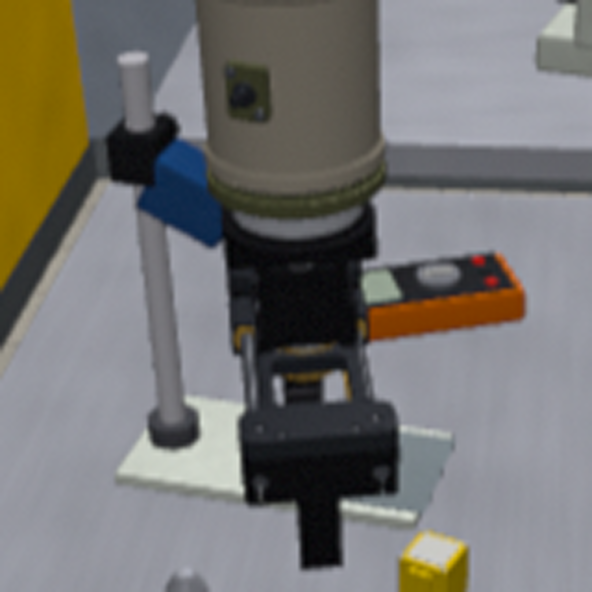

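Row image: all three cubes stand squarely inside their outlines (green 323,57; white 322,158; orange 321,248). The top crop shows the stand plate with corners at full-image (392,159), (380,252) and (427,260), and the barrel front near (421,197). The arm hides the camera in the new side view, so I use side0.

```bash
python3 - <<'E'
from meas import *
i=cv2.imread('pics/side0.png')[100:260,235:395]
cv2.imwrite('pics/crops.png',cv2.resize(i,None,fx=3.7,fy=3.7,interpolation=2))
E
```

```text
(no output)
```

View pics/crops.png

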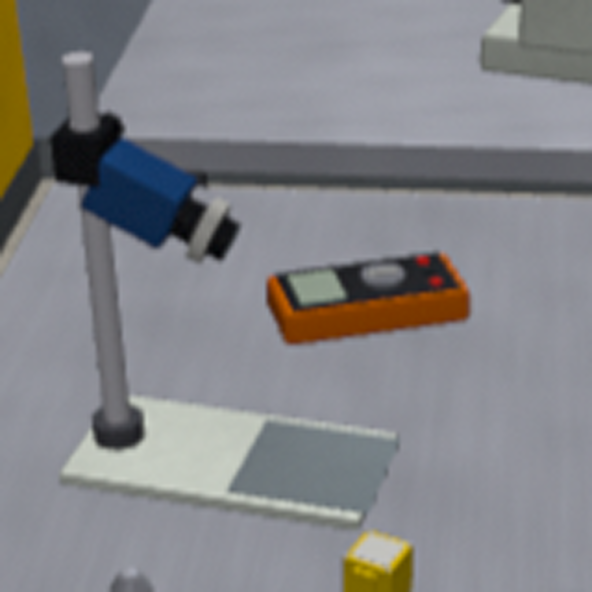

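```bash
cat > stand.py <<'E'
from meas import *
ct,cs=calibration('top'),calibration('side')
ts=lambda u,v:(u/3.7+370-.4,v/3.7+120-.4); ss=lambda u,v:(u/3.7+235-.4,v/3.7+100-.4)
obs=[(ct,ts(82,143),(.285,.065,.012)),(ct,ts(38,488),(.025,.065,.012)),(ct,ts(212,516),(.025,-.065,.012)),
(cs,ss(62,474),(.285,.065,.012)),(cs,ss(358,514),(.025,.065,.012)),(cs,ss(398,434),(.025,-.065,.012)),(cs,ss(135,398),(.285,-.065,.012)),
(ct,ts(247,55),(.255,0,.347)),(cs,ss(78,58),(.255,0,.347))]
def W(q,p): ca,sa=np.cos(q[2]),np.sin(q[2]);return np.array([q[0]+ca*p[0]-sa*p[1],q[1]+sa*p[0]+ca*p[1],p[2]])
def f(q,o=obs): return np.concatenate([proj(c,W(q,p))-uv for c,uv,p in o])
def fit(o): return least_squares(f,[.52,-.19,-.1],args=(o,),loss='soft_l1')
def camR(yaw):
    a=np.radians(25);x=np.array([np.cos(a)*np.cos(yaw),np.cos(a)*np.sin(yaw),np.sin(a)]);y=np.array([-np.sin(yaw),np.cos(yaw),0]);return np.stack([x,y,np.cross(x,y)],1)
E
python3 - <<'E'
from stand import *
for n,o in(('top',[a for a in obs if a[0] is ct]),('side',[a for a in obs if a[0] is cs]),('all',obs)):
    r=fit(o);print(n,r.x.round(4),r.fun.reshape(-1,2).round(1).tolist())
q=r.x;lens=W(q,(.08+.07*np.cos(np.radians(25)),0,.18+.07*np.sin(np.radians(25))))
print('lens',lens,'proj top',(proj(ct,lens)-[369.6,119.6])*3.7,'side',(proj(cs,lens)-[234.6,99.6])*3.7)
Rc=camR(q[2]);back=lens+Rc[:,0]*.115;print('body back axis pt top',(proj(ct,back)-[369.6,119.6])*3.7,'side',(proj(cs,back)-[234.6,99.6])*3.7)
print('tri lens',tri([(ct,ts(187,285)),(cs,ss(226,238))]))
# mat refit in w3
c=calibration('wrist');i3=cv2.imread('pics/w3.png')
m=[(-.108,.026),(-.052,.026),(-.052,-.026),(-.028,.026),(.028,.026),(-.028,-.026),(.052,.026),(.15,-.1),(.15,.1)]
p=sub(i3,[(353,30),(352,97),(295,97),(351,124),(351,184),(296,124),(349,209),(229,299),(418,299)])
r=matfit([(c,*a) for a in zip(p,m)]);print('mat',r.x,abs(r.fun).max())
E
```

```text
top [ 0.5095 -0.1907 -0.1623] [[0.1, -0.7], [-0.9, 0.4], [0.8, -0.0], [-0.1, 0.1]]
side [ 0.5081 -0.1892 -0.1742] [[-0.9, -0.2], [0.7, 2.1], [0.5, -0.2], [-4.8, -1.6], [0.6, -0.1]]
all [ 0.5089 -0.1904 -0.1651] [[0.3, -0.5], [-1.0, 0.6], [0.6, 0.3], [-1.2, 0.1], [0.6, 1.9], [0.1, -0.4], [-5.4, -1.5], [0.1, 0.4], [0.1, 0.0]]
lens [ 0.65043393 -0.21394053  0.20958328] proj top [187.14111009 288.90599346] side [231.80215308 243.48235087]
body back axis pt top [220.57490111 110.57302645] side [ 99.42315471 171.40067441]
tri lens [ 0.65330624 -0.21311946  0.21433983]
mat [0.53428844 0.17614848 0.21873917 0.00272774] 0.35798684875072695
```

Emit:
{"api": "step_arm", "payload": {"angular": [[0,0,0],[0,0,0],[0,0,0],[0,0,0],[0,0,0],[0,0,0],[0,0,0],[0,0,0]], "dp": [[-0.1,0,0.15],[-0.15,0,0.4],[-0.15,0,0.5],[-0.089,-0.012,0.5],[0,0,0.45],[0,0,0.28],[0,0,0],[0,0,0]], "fingers": [0,0,0,0,0,0,0,0]}}

```text
clock: 15.98
tcp_pos: [0.6119, 0.1917, 0.2534]
tcp_rot: [[-0.976, -0.217, -0.003], [-0.217, 0.976, -0.001], [0.003, -0.001, -1.0]]
ft_force: [0.5, -0.1, 1.1]
grip_width: 0.995
finger_force: 0.0
```

Emit:
{"api": "step_arm", "payload": {"angular": [[0,0,0],[0,0,0]], "dp": [[0,0,0],[0,0,0]], "fingers": [0,0]}}

```text
clock: 16.15
tcp_pos: [0.6128, 0.192, 0.2571]
tcp_rot: [[-0.976, -0.218, 0.003], [-0.218, 0.976, 0.001], [-0.004, 0.001, -1.0]]
ft_force: [-0.7, 0.1, -0.4]
grip_width: 0.998
finger_force: 0.0
```

```bash
cat >> stand.py <<'E'
q=fit(obs).x
def target(back=0.,gx=0.,gz=.026):
    Rc=camR(q[2]);lens=W(q,(.08+.07*np.cos(np.radians(25)),0,.18+.07*np.sin(np.radians(25))))
    win=lens-(.07+back)*Rc[:,0];o=win-Rc@[.024,0,.024]
    return o+Rc@[gx,0,gz+.164],np.stack([-Rc[:,0],Rc[:,1],-Rc[:,2]],1)
E
python3 - <<'E'
from stand import *
s=sense();print(s['clock'],s['tcp_pos'])
rowsfor([.612,.1922,.193],toolR(.2192))
p,Rt=target();print(p,Rt);print(target(.1)[0])
E
```

```text
16.15 [0.61281966 0.19199993 0.25707134]
shift/8cm total [0.012 0.004 0.801] turn/(pi/2) total [0.0004 0.0022 0.0002]
[ 0.49720004 -0.18840152  0.32030425] [[-0.89397647  0.16439918  0.41686807]
 [ 0.14899626  0.98639389 -0.06947809]
 [-0.42261826  0.         -0.90630779]]
[ 0.4078024  -0.17350189  0.27804243]
```

Emit:
{"api": "step_arm", "payload": {"angular": [[0,0,0],[0,0,0],[0,0,0],[0,0,0],[0,0,0],[0,0,0],[0,0,0],[0,0,0]], "dp": [[0.01,0,0.2],[0,0,0.25],[0,0,0.2],[0,0,0.147],[0,0,0],[0,0,0],[0,0,0],[0,0,0]], "fingers": [0,0,0,0,0,1,1,1], "grip_force": 20}}

```text
clock: 16.82
tcp_pos: [0.6118, 0.1918, 0.1926]
tcp_rot: [[-0.976, -0.218, 0.002], [-0.218, 0.976, 0.001], [-0.002, 0.0, -1.0]]
ft_force: [0.2, 0.0, -0.2]
grip_width: 0.851
finger_force: 0.0
```

Emit:
{"api": "step_arm", "payload": {"angular": [[0,0,0],[0,0,0],[0,0,0],[0,0,0],[0,0,0],[0,0,0],[0,0,0],[0,0,0]], "dp": [[0,0,0],[0,0,0],[0,0,0],[0,0,0],[0,0,0],[0,0,0],[0,0,0],[0,0,0]], "fingers": [1,1,1,1,1,1,1,1]}}

```text
clock: 17.48
tcp_pos: [0.6112, 0.1917, 0.1911]
tcp_rot: [[-0.976, -0.218, 0.0], [-0.218, 0.976, 0.0], [-0.0, 0.0, -1.0]]
ft_force: [-0.6, 0.1, 0.5]
grip_width: 0.456
finger_force: 19.9
```

```bash
python3 - <<'E'
from stand import *
s=sense();print(s['clock'],s['tcp_pos'],s['grip_width'],s['finger_force'])
E
```

```text
17.4833 [0.61119516 0.19172508 0.19113683] 0.45552276250061857 19.93042190093547
```

Emit:
{"api": "step_arm", "payload": {"angular": [[0,0,0],[0,0,0],[0,0,0],[0,0,0],[0,0,0],[0,0,0],[0,0,0],[0,0,0]], "dp": [[0,0,-0.1],[0,0,-0.25],[0,0,-0.35],[0,0,-0.4],[0,0,-0.4],[0,0,-0.25],[0.1,-0.12,-0.1],[0.2,-0.24,0]], "fingers": [1,1,1,1,1,1,1,1]}}

```text
clock: 18.15
tcp_pos: [0.5945, 0.1608, 0.342]
tcp_rot: [[-0.975, -0.221, 0.004], [-0.221, 0.975, 0.003], [-0.005, 0.002, -1.0]]
ft_force: [-0.2, 0.3, -1.2]
grip_width: 0.461
finger_force: 19.9
```

Emit:
{"api": "step_arm", "payload": {"angular": [[0,0,0],[0,0,0],[0,0,0],[0,0,0],[0,0,0],[0,0,0],[0,0,0],[0,0,0]], "dp": [[0.25,-0.31,0],[0.25,-0.31,0],[0.25,-0.31,0],[0.25,-0.31,0],[0.25,-0.31,0],[0.25,-0.31,0],[0.25,-0.31,0],[0.25,-0.31,0]], "fingers": [1,1,1,1,1,1,1,1]}}

```text
clock: 18.82
tcp_pos: [0.4799, -0.0716, 0.3394]
tcp_rot: [[-0.976, -0.218, 0.0], [-0.218, 0.976, 0.0], [-0.0, 0.0, -1.0]]
ft_force: [1.1, -0.0, -1.7]
grip_width: 0.458
finger_force: 19.9
```

Emit:
{"api": "step_arm", "payload": {"angular": [[0,0,0],[0,0,0],[0,0,0],[0,0,0],[0,0,0],[0,0,0],[0,0,0],[0,0,0]], "dp": [[0.25,-0.31,0],[0.25,-0.31,0],[0.2,-0.24,0],[0.15,-0.18,0],[0,0,0],[0,0,0],[0,0,0],[0,0,0]], "fingers": [1,1,1,1,1,1,1,1]}}

```text
clock: 19.48
tcp_pos: [0.4332, -0.1653, 0.3391]
tcp_rot: [[-0.976, -0.219, 0.0], [-0.219, 0.976, 0.0], [-0.0, 0.0, -1.0]]
ft_force: [-0.6, 0.1, -1.6]
grip_width: 0.46
finger_force: 19.9
```

```bash
python3 - <<'E'
from stand import *
s=sense();print(s['clock'],s['tcp_pos'],s['grip_width'],s['finger_force'],s['joint_positions'].round(2))
rowsfor(target(.08)[0],target()[1])
rowsfor(s['tcp_pos'],toolR(q[2]))
E
```

```text
19.4833 [ 0.43319035 -0.16526333  0.33911695] 0.4604431959085856 19.934075293131173 [-0.27  0.01  0.55  1.98 -0.    1.15  2.07]
shift/8cm total [ 0.122 -0.116  0.658] turn/(pi/2) total [ 0.0538 -0.2743  0.2418]
shift/8cm total [0. 0. 0.] turn/(pi/2) total [2.000e-04 0.000e+00 2.458e-01]
```

Emit:
{"api": "step_arm", "payload": {"angular": [[0,0,0.05],[0,0,0.065],[0,0,0.065],[0,0,0.065],[0,-0.05,0],[0,-0.065,0],[0,-0.065,0],[0,-0.065,0]], "dp": [[0,0,0],[0,0,0],[0,0,0],[0,0,0],[0,0,0],[0,0,0],[0,0,0],[0,0,0]], "fingers": [1,1,1,1,1,1,1,1]}}

```text
clock: 20.15
tcp_pos: [0.4332, -0.1653, 0.3392]
tcp_rot: [[-0.913, 0.163, 0.375], [0.151, 0.987, -0.062], [-0.38, 0.0, -0.925]]
ft_force: [-0.1, -0.8, -2.6]
grip_width: 0.461
finger_force: 19.9
```

Emit:
{"api": "step_arm", "payload": {"angular": [[0,-0.033,0],[0,0,0],[0,0,0]], "dp": [[0,0,0],[0,0,0],[0,0,0]], "fingers": [1,1,1]}}

```text
clock: 20.4
tcp_pos: [0.4327, -0.1655, 0.339]
tcp_rot: [[-0.895, 0.163, 0.415], [0.148, 0.987, -0.068], [-0.421, 0.0, -0.907]]
ft_force: [-0.4, 1.2, -2.4]
grip_width: 0.462
finger_force: 19.9
```

```bash
python3 - <<'E'
from stand import *
s=sense();print(s['clock'],s['tcp_pos'],s['grip_width'],s['finger_force'],s['joint_positions'].round(2))
rowsfor(target(.06,gz=.024)[0],target()[1])
rowsfor(target(0,gz=.024)[0],target()[1])
E
```

```text
20.4 [ 0.43273481 -0.16551692  0.33901562] 0.4622869784688757 19.934052284806967 [-0.27 -0.17  0.52  2.15  0.07  0.7   1.62]
shift/8cm total [ 0.085 -0.15   0.593] turn/(pi/2) total [ 0.0005 -0.0011  0.0004]
shift/8cm total [-0.665 -0.151  0.591] turn/(pi/2) total [ 0.0005 -0.0011  0.0004]
```

Emit:
{"api": "step_arm", "payload": {"angular": [[0,0,0],[0,0,0],[0,0,0],[0,0,0],[0,0,0],[0,0,0],[0,0,0],[0,0,0]], "dp": [[0,-0.05,0.15],[0,-0.05,0.2],[0,-0.05,0.2],[-0.1,0,0.04],[-0.15,0,0],[-0.15,0,0],[-0.1,0,0],[0,0,0]], "fingers": [1,1,1,1,1,1,1,1]}}

```text
clock: 21.07
tcp_pos: [0.4882, -0.1869, 0.3145]
tcp_rot: [[-0.894, 0.163, 0.418], [0.148, 0.987, -0.07], [-0.424, -0.001, -0.906]]
ft_force: [-0.2, 0.7, -1.8]
grip_width: 0.459
finger_force: 19.9
```

Emit:
{"api": "step_arm", "payload": {"angular": [[0,0,0],[0,0,0]], "dp": [[0,0,0],[0,0,0]], "fingers": [1,1]}}

```text
clock: 21.23
tcp_pos: [0.4859, -0.1871, 0.3129]
tcp_rot: [[-0.894, 0.165, 0.416], [0.149, 0.986, -0.069], [-0.422, 0.0, -0.907]]
ft_force: [-0.1, 0.3, -1.1]
grip_width: 0.459
finger_force: 19.9
```

```bash
python3 - <<'E'
from stand import *
s=sense();print(s['clock'],s['tcp_pos'],s['grip_width'],s['finger_force'],s['joint_positions'].round(2))
rowsfor(target(0,gz=.024)[0],target()[1])
f=grab_frame('side');cv2.imwrite('pics/fin.png',np.vstack([cv2.resize(f[110:250,250:390],None,fx=4,fy=4,interpolation=2)]))
E
```

```text
21.2333 [ 0.48589405 -0.187125    0.31293832] 0.4587817050714211 19.933932339772582 [-0.29  0.03  0.61  2.06 -0.13  0.63  1.8 ]
shift/8cm total [-0.168  0.008  0.001] turn/(pi/2) total [ 0.0001 -0.0006 -0.0002]
```

View pics/fin.png

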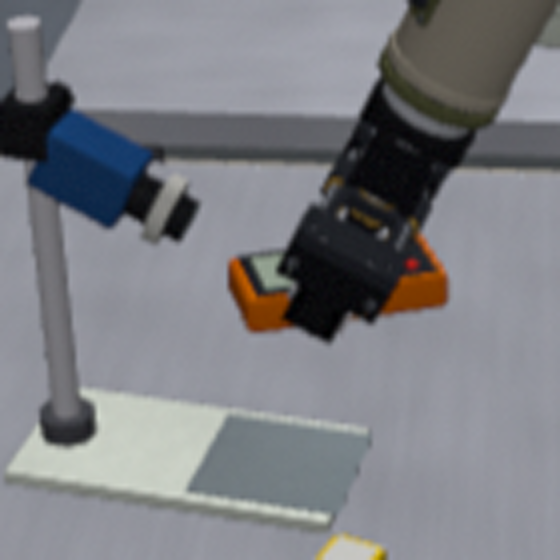

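The side view shows the cube held in the fingers, leaning in line with the camera axis, with the lens front at about (295,164) in the full image and a clear gap. Final 13 mm forward.

Emit:
{"api": "step_arm", "payload": {"angular": [[0,0,0],[0,0,0],[0,0,0],[0,0,0],[0,0,0],[0,0,0],[0,0,0],[0,0,0]], "dp": [[-0.05,0.008,0],[-0.07,0,0],[-0.045,0,0],[0,0,0],[0,0,0],[0,0,0],[0,0,0],[0,0,0]], "fingers": [1,1,1,1,1,1,1,1]}}

```text
clock: 21.95
tcp_pos: [0.498, -0.1886, 0.3187]
tcp_rot: [[-0.894, 0.165, 0.417], [0.149, 0.986, -0.07], [-0.423, 0.0, -0.906]]
ft_force: [0.3, -0.0, -1.4]
grip_width: 0.457
finger_force: 19.9
```

```bash
python3 - <<'E'
from stand import *
s=sense();print(s['clock'],s['tcp_pos'],s['grip_width'],s['finger_force'],abs(s['qvel']).max())
rowsfor(target(0,gz=.024)[0],target()[1])
f=grab_frame('wrist')
w=grab_frame('top');T=topsof(w,ct,{'green':proj(ct,(.4557,.1588,.049)),'white':proj(ct,(.5338,.1762,.049))})
print({n:(t['xy'],t['size'],t['yaw']) for n,t in T.items()})
Rc=camR(q[2]);win=W(q,(.08,0,.18));print('expected window px: top',proj(ct,win),'side',proj(cs,win))
g=grab_frame('side')
a=cv2.resize(w[150:290,230:450],(440,280));b=cv2.resize(g[110:250,250:390],(280,280));cc=cv2.resize(f,(400,300))
im=np.zeros((580,720,3),np.uint8);im[:280,:440]=a;im[:280,440:]=b;im[280:,:400]=cc;cv2.imwrite('pics/fin2.png',im)
E
```

```text
21.95 [ 0.49803577 -0.18863611  0.31868015] 0.4569920005553998 19.93401847779751 0.0021384567440805888
shift/8cm total [0.001 0.001 0.002] turn/(pi/2) total [-0.      0.0001 -0.0002]
{}
expected window px: top [414.89045334 225.88963879] side [318.89519942 177.19248533]
```

View pics/fin2.png

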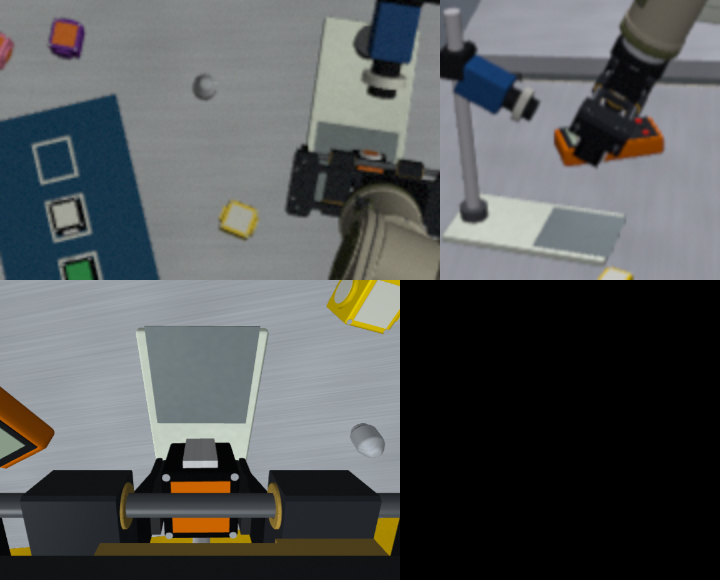

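The final picture shows the orange cube in the fingers, with its window at about (416,227) in the top view against an expected (415,226). It is centred on the plate in the wrist view, and white and green are still on their outlines.

```bash
python3 -c "from rig import *;print(hand_in())"
```

```text
the job is handed in; nothing more can be done
None
```

I placed the three cubes on their outlines, then picked up the orange one and held it at the computed pose in front of the camera. I handed in at about 22 s; no verdict came back. By my last measurements the row was within about 3 mm, and the arm was within 1 mm of the planned hold pose.

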